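# Clamp a perfume bottle in the stamping jig and stamp it

## Task

Stamp the amber bottle with the gold cap in the jig: loosen the black clamp knob, slide the stop well back, stand the bottle upright in the channel, then bring the stop up so that the bottle is held snugly against the fixed fence and tighten the knob again. Only then press the red pedal all the way down, hold it there for a moment and let it come up. Leave the other bottles, jar and carton where they stand.

Things in the scene. Friction and masses are not known exactly. Their poses are not given: they have to be found in the camera images.
- jig: Grey stamping jig, fixed, at a varying place and yaw. Origin on the table, on the centre line of the bottle channel; y runs along channel and rail, x away from the robot at yaw 0. Bed 120 x 315 mm, top at z = 14 mm. In its frame: fence's inner face at y = -90 mm (12 mm thick, top z = 70 mm); steel rail y = 38 to 193 mm, top z = 28 mm; pedal beyond the fence, y = -205 to -125 mm.
- nest (a point): On the bed where the bottle's origin must end: jig x = 0 (+/- 7 mm play), y = -62, z = 14 mm, beside the fence; jig axes. The channel is 54 mm wide in x between two 8 mm high lips and runs in y from the fence to 160 mm from it.
- stamp_housing (a point): Centre of the top of the blue stamp housing behind the channel (68 x 105 mm, 85 mm tall; jig x = 60 to 128, y = -115 to -10 mm). The round felt stamp on its front moves 20 mm forward to the bottle as the pedal goes down.
- flacon: Bottle to be stamped: amber flat flacon, square gold cap, about 0.24 kg, upright on the table in one of three places, any yaw. Body 40 mm (its x) x 56 mm (its y) x 80 mm tall; neck; cap 34 x 34 mm, sides parallel to the body's, z = 89 to 125 mm (its top). Same either way round. origin at the centre of its underside, z up. In the channel its 56 mm side lies along the channel.
- stop (a joint): Sliding aluminium stop on the rail, m: gap between fence face and stop face = 10 mm + this value; 0 = gap 10 mm, 0.110 = gap 120 mm (end of travel). Grows as it slides away from the fence (jig +y). It starts with a gap of 18 to 42 mm, less than the bottle's width. When free it slides with about 2.5 N; clamped it holds 25 N. It can be pushed or pulled by the clamp knob that it carries.
- stop_face (a point): Centre of the stop's face that meets the bottle (face 40 mm wide, z = 22 to 66 mm over the table); axes as the jig's.
- clamp (a joint): Black clamp knob on top of the stop, rad: 0 = fully loose (end stop), 1.4 = fully tight (end stop), grows as it is turned clockwise seen from above. Starts tight, 1.1 to 1.35. The shoe bites from about 0.6 rad on: below that the stop is free, from 1.0 on it counts as tight. Turns with 0.16 N m, up to 0.3 N m at the tight end, and stays where it is left.
- clamp_grip (a point): Middle of the knob's grip bar, on its turning axis, 82 mm over the table, 85 mm from the stop face on the side away from the fence. The bar is 66 mm long (this point's x), 16 mm thick (its y), from z = 62 to 96 mm over the table; a white mark on one end. At clamp = 0 the bar lies along the jig's x. Carriage top under it at z = 50 mm.
- pedal (a joint): Red spring pedal, rad: 0 = up, 0.26 = down on its stop, springs back up when released. Needs about 4 N on the pad to start and about 8 N to reach the stop.
- pedal_pad (a point): Centre of the top of the black rubber pad on the pedal (40 x 46 mm) near its free (-x) end. Pedal plate 125 x 52 mm, hinged at jig x = 52, y = -165, z = 40 mm, hinge axis along jig y; up, the pad is 63 mm over the table, 0.1 m in front of the hinge; at the stop it is 37 mm over the table.
- flacon_green: Bystander: same shape and size as the amber flacon, dark green with silver cap; origin at the centre of its underside, z up.
- flacon_violet: Bystander: same shape and size as the amber flacon, violet with white cap; origin at the centre of its underside, z up.
- spray_blue: Bystander: round green glass spray bottle with white cap, 44 mm across, 155 mm tall, behind the rail; origin at the centre of its underside, z up.
- spray_red: Bystander: round dark red spray bottle with black cap, 44 mm across, 150 mm tall, behind the pedal; origin at the centre of its underside, z up.
- jar: Bystander: white round jar with yellow lid, 60 mm across, 65 mm tall, in front of the rail; origin at the centre of its underside, z up.
- carton: Bystander: pink carton 50 x 70 x 120 mm tall; origin at the centre of its underside, z up.
- tester: Bystander: teal conical tester bottle, 68 mm across, 90 mm tall, beside the stamp housing; origin at the centre of its underside, z up.
Things that resemble listed ones, but are neither listed nor needed, are in the scene too. There is more than one size of the flacon; the one meant has the size given above.

How it is judged:
By the outcome, as a careful person would: the job done as asked, in the order asked, and still so for the second after the job is handed in, with the robot touching nothing.
It also fails if it takes over 72 s, if anything falls off the work surface, if the arm or the gripper's body presses on something with over 40 N, if the wrist force passes 120 N, or if a joint passes its speed limit or range.

## Robot

A 6-joint arm with a two-finger parallel gripper is mounted at the origin on the work surface. World frame = base frame: x ahead of the robot, y to its left, z up, the work surface at z = 0. Lengths are in m, angles in rad, forces in N, time in s.
With the tool pointing down it reaches from about 0.4 to 0.925 m from the base axis. Payload 3.4 kg.
Tool frame: the origin (TCP) lies midway between the tips of the shut fingers; the grasp point (between the pads) lies 19 mm behind it; y points along the fingers, x is the direction in which the jaws open and shut, and the axes are right-handed (so a half turn about y gives the same grasp; the last joint's range is limited). The gripper opens to 85 mm and grips with 20 to 120 N. Pads are 22 mm wide; open, the fingers measure 114 mm over their backs; the gripper's body (76 mm by 85 mm) begins 54 mm behind the grasp point. The pads swing forward as they close: fully open they stand 13 mm farther back than shut.
Start: joints at [-1.216, 0.307, 1.506, -0, 1.328, -0.073], TCP at [0.239, -0.523, 0.231] pointing down, gripper open.
Joint ranges: [-3.12, 3.12], [-1.05, 2.28], [0.14, 2.33], [-1.42, 4.57], [0.1, 2.73], [-2.68, 2.68]. Speed limits (rad/s): [2.57, 2.57, 3.14, 3.14, 3.14, 3.14].

## Interface

Orientations are given as a unit quaternion [x, y, z, w].
In Python, from rig import bot, eyes gives the robot as it stands.
- The arm moves only by the tool step_arm, never from a script. Its argument "commands" is a list of rows, each a list of 7 numbers: the shift along the tool's x, y, z in cm, then the turn, a rotation vector about the tool's x, y, z in degrees, then the closure, from -1 (fully open) to 1 (shut). In form: [[x, y, z, ax, ay, az, jaw], ...]. A call has 1 to 12 rows; each row shifts and turns the commanded pose from where the row before left it, along the tool's axes as they then stand; what a row does not reach is not made up. A row lasts 1/12 s, in which the tool goes at most 41.7 mm and 7.16 degrees, less where a joint would pass 70% of its speed; a pose out of reach is approached as far as the arm can. A call with a gripper value outside its range is refused whole. The fingers move at their own pace and stop on an object; the grip force is fixed at half the most. Time passes only in rows, so rows that do not move let the fingers close. It gives the time, the measured TCP pose, the force and the opening at its end, in the units of the state.
- bot.get_state(): the state, without advancing time (a new reading comes with each control period).
- eyes.grab_frame(name): name is "side" or "top"; returns the picture (400x640x3 uint8, red, green, blue); there is no depth.
- eyes.camera_info(name): a dict with "vfov" (degrees; the focal length in pixels is half the picture's height over the tangent of half this angle, whatever the lens; pixels are square), "cx", "cy" (the principal point, pixels), "rvec" (rotation vector, rad) and "tvec" (3), from world to camera coordinates, as OpenCV has them. Camera axes: x right, y down, z forward; pixel columns grow to the right and rows downward; lengths in m; the calibration is good to about 2 mm. A picture is of the moment at which its call begins. camera_info takes no time and is no camera call.
- bot.job_done(): hands the job in, once; it reports no verdict.
Trained networks look in the newest picture that a camera, given by its name, has taken for a name from the list of things; names that differ only in an ending like _2 or _b are one class to them, and where a whole thing is asked for, a point or a joint stands for the part that bears it (a point fixed in the world has none). Each returns a list of dicts, best first, with "p" (0 to 1); they miss things now and then, are a little off and sometimes report something else, mostly with a low value. They report only what shows in the picture. A call takes as long as a camera call. They do not tell look-alikes from the thing itself.
- eyes.find_in(camera, target): "box" ([left, top, width, height] in pixels, round what is visible of it).
- eyes.trace(camera, target): "mask" (400x640 bool, what is visible of it) and "box" ([left, top, width, height] in pixels, round what is visible of it).
- eyes.pinpoint(camera, target): "at" ([column, row] in pixels: a listed point, or the origin of a listed thing).
The state is a dict: "time": time; "qpos": joint angles; "qvel": joint speeds; "tau": joint torques, N m; "tool_pos": TCP position; "tool_rot": TCP orientation; "force": force on the tool from outside, world axes, zero at the start; "wrist_torque": the same for the moment, N m; "finger_gap": finger opening in m.
Only numpy, scipy, OpenCV 4.12 (cv2) and the standard library are available. Lean on these libraries where they do the work, as an engineer would, in place of code of your own. Each camera call takes 0.05 s, during which the arm holds its last target. There are 200 camera calls.

## Working session

There is one attempt and no reset: what is moved stays moved. The work goes in short steps, Python scripts to look and compute and a tool call to move; the robot and the scene stay as the last step left them, time stands still between calls to the robot, and variables do not carry over. Pictures are saved under pics/ and viewed, about 8 in all and at most 12, crops included, and the job is handed in when it is done.

Besides the shell and the picture viewer there is one more tool, called as name(argument=value, ...), one argument or row to a line, values as JSON. step_arm: Moves the arm, as the interface text tells. Its arguments: {"type":"object","properties":{"commands":{"type":"array"}},"required":["commands"]}

```bash
mkdir -p pics
cat > h.py <<'E'
import numpy as np, cv2
from rig import bot, eyes
from scipy.spatial.transform import Rotation as R
def cam(n):
    c=eyes.camera_info(n); f=200/np.tan(np.radians(c['vfov'])/2)
    K=np.array([[f,0,c['cx']],[0,f,c['cy']],[0,0,1.]])
    return K,np.array(c['rvec'],float),np.array(c['tvec'],float)
def ray(n,px):
    K,r,t=cam(n); M=cv2.Rodrigues(r)[0]
    d=M.T@np.linalg.inv(K)@np.array([px[0],px[1],1.]); return -M.T@t,d
def at_z(n,px,z):
    o,d=ray(n,px); return o+d*(z-o[2])/d[2]
def proj(n,P):
    K,r,t=cam(n); return cv2.projectPoints(np.array(P,float).reshape(-1,3),r,t,K,None)[0].reshape(-1,2)
def save(n,f,im=None,box=None,s=1):
    im=eyes.grab_frame(n) if im is None else im
    if box: im=im[box[1]:box[3],box[0]:box[2]]
    cv2.imwrite('pics/'+f,cv2.resize(im[:,:,::-1],None,fx=s,fy=s,interpolation=cv2.INTER_CUBIC))
E
python3 - <<'E'
from h import *
a=eyes.grab_frame('top');b=eyes.grab_frame('side')
save('','top0.png',a,s=1.25);save('','side0.png',b,s=1.25)
for n in('top','side'):
    K,r,t=cam(n);print(n,K[0,0],-cv2.Rodrigues(r)[0].T@t, eyes.camera_info(n))
    for k in('jig','nest','stamp_housing','flacon','stop_face','clamp_grip','pedal_pad'):
        print(k,[(np.round(q['at'],1).tolist(),round(q['p'],2)) for q in eyes.pinpoint(n,k)][:4])
s=bot.get_state();print(s)
E
```

```text
top 456.3033300685671 [0.52420868 0.01939751 1.31121097] {'vfov': 47.336152342959096, 'cx': 317.74598569312207, 'cy': 199.04248303225896, 'rvec': array([ 2.23629585, -2.19352866,  0.05275546]), 'tvec': array([-0.01417296,  0.56326262,  1.29498246])}
jig [([314.8, 215.3], 0.84)]
nest [([338.3, 210.7], 0.92)]
stamp_housing [([332.4, 174.2], 0.71), ([465.8, 191.1], 0.58)]
flacon [([198.4, 236.5], 0.69), ([163.2, 230.9], 0.55)]
stop_face [([340.0, 210.5], 0.97)]
clamp_grip [([307.3, 213.1], 0.76)]
pedal_pad [([377.8, 218.4], 0.63)]
side 435.5663753636213 [0.29752877 0.66010759 0.86453813] {'vfov': 49.32654994160607, 'cx': 320.941156084685, 'cy': 197.88705380460172, 'rvec': array([ 0.58283657, -2.73626417,  1.05154606]), 'tvec': array([0.54382311, 0.22134421, 0.96278489])}
jig []
nest []
stamp_housing [([315.4, 179.4], 0.94), ([291.3, 252.6], 0.18)]
flacon [([315.2, 347.2], 0.73), ([285.4, 390.9], 0.6)]
stop_face [([352.5, 194.3], 0.64), ([291.4, 227.2], 0.63)]
clamp_grip []
pedal_pad [([377.2, 163.0], 0.76)]
{'time': 0.8, 'qpos': array([-1.21548455e+00,  3.06728986e-01,  1.50637009e+00, -4.23309698e-06,
        1.32839791e+00, -7.35131889e-02]), 'qvel': array([ 1.00774237e-03, -1.11485831e-04, -1.59248285e-03,  3.95899511e-05,
        3.06468738e-04,  2.48033608e-04]), 'tau': array([ 3.57710951e-05, -4.57396960e+01, -2.52326667e+01, -1.48237123e-04,
        5.13701798e-04, -1.74055833e-05]), 'tool_pos': array([ 0.23906294, -0.52296978,  0.23135694]), 'tool_rot': array([ 0.59495916, -0.38213762,  0.38218995, -0.5949162 ]), 'force': array([-0.73547136, -0.06401796, -0.87382767]), 'wrist_torque': array([0.01421502, 0.0131982 , 0.06222408]), 'finger_gap': 0.08539416974003432}
```

View pics/top0.png

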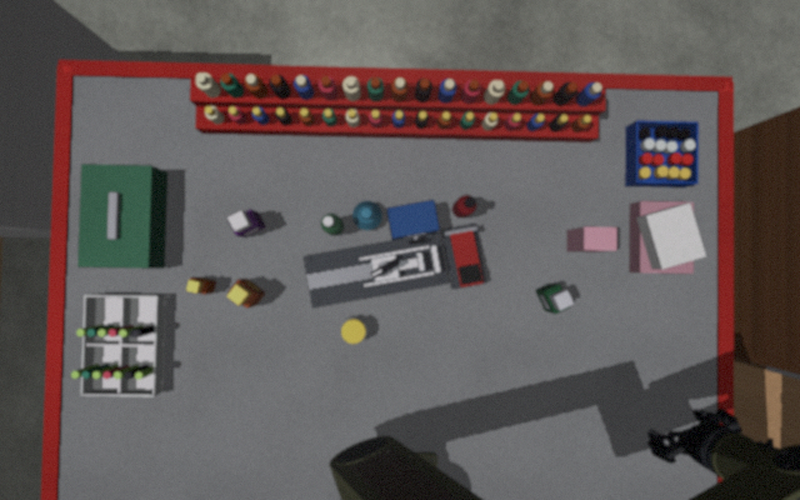

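View pics/side0.png

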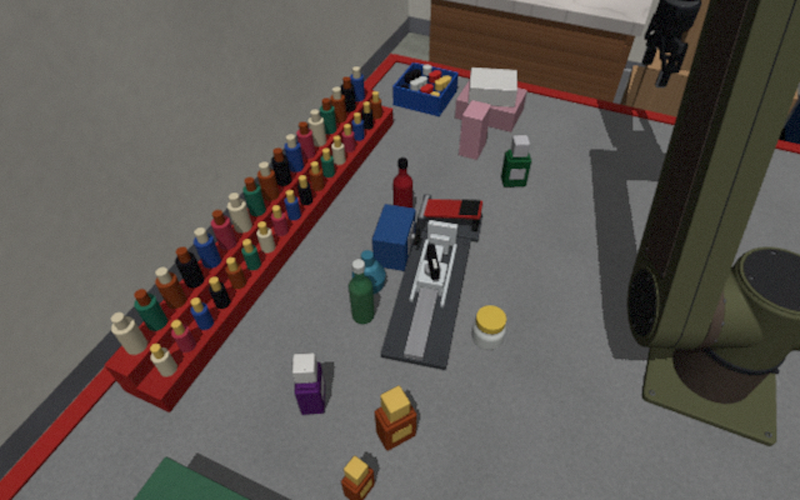

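Top view: the larger amber flacon is at about (198,236) in the original pixels, with its small look-alike at (163,231). The jig's centre is near (315,215), with the rail to the left (+y), the pedal to the right near (377,218) and a black knob near (318,213). Next I fit the poses.

```bash
cat > fit.py <<'E'
from h import *
from scipy.optimize import least_squares
a=eyes.grab_frame('top');b=eyes.grab_frame('side')
obs=[]
for n in('top','side'):
    for k in('jig','nest','stamp_housing','stop_face','clamp_grip','pedal_pad'):
        q=eyes.pinpoint(n,k)
        if q and q[0]['p']>.6: obs.append((n,k,q[0]['at']))
def P(v):
    x,y,w,g=v;c,s=np.cos(w),np.sin(w)
    L=dict(jig=(0,0,0),nest=(0,-.062,.014),stamp_housing=(.094,-.0625,.085),stop_face=(0,-.09+g,.044),clamp_grip=(0,-.09+g+.085,.082),pedal_pad=(-.048,-.165,.063))
    return {k:(x+c*p[0]-s*p[1],y+s*p[0]+c*p[1],p[2]) for k,p in L.items()}
def res(v):
    p=P(v); return np.concatenate([proj(n,p[k])[0]-at for n,k,at in obs])
r=least_squares(res,[.48,0,.1,.03],loss='soft_l1',f_scale=2)
print('jig',r.x)
for o,e in zip(obs,res(r.x).reshape(-1,2)):print(o[0],o[1],np.round(o[2],1),e.round(1))
p=P(r.x);print({k:np.round(v,4).tolist() for k,v in p.items()})
E
python3 - <<'E'
exec(open('fit.py').read())
hsv=cv2.cvtColor(a,cv2.COLOR_RGB2HSV)
m=cv2.inRange(hsv,(18,100,120),(35,255,255)); 
n,l,st,ce=cv2.connectedComponentsWithStats(m)
for i in range(1,n):
    if st[i,4]>60:
        cn=np.argwhere(l==i)[:,::-1].astype(np.float32)
        pts=np.array([at_z('top',q,.125)[:2]*1000 for q in cn],np.float32)
        print(ce[i],st[i,4],cv2.minAreaRect(pts))
for nn in('top','side'):
  for q in eyes.trace(nn,'flacon')[:3]: print(nn,q['p'],q['box'])
save('','topc.png',a,(240,170,400,260),5)
E
```

```text
jig [0.52164815 0.00547059 0.22730555 0.02653578]
top jig [315.2 213.4] [-0.8  0.2]
top nest [336.1 210.6] [-0.4 -1.5]
top stamp_housing [329.2 174.3] [1.  0.4]
top stop_face [338.  208.2] [-1.1  0.7]
top clamp_grip [306.2 216.2] [ 0.7 -0.9]
top pedal_pad [373.9 219.8] [ 3.2 -1.5]
side jig [347.3 223.4] [-0.5  1.3]
side stamp_housing [314.8 176.4] [0.2 2.4]
side clamp_grip [346.7 210.3] [ 0.1 -0.3]
side pedal_pad [373.1 165. ] [ 2.  -0.1]
{'jig': [0.5216, 0.0055, 0.0], 'nest': [0.5356, -0.0549, 0.014], 'stamp_housing': [0.6273, -0.0342, 0.085], 'stop_face': [0.536, -0.0564, 0.044], 'clamp_grip': [0.5168, 0.0265, 0.082], 'pedal_pad': [0.5121, -0.1661, 0.063]}
[538.51595745 137.67021277] 188 ((733.3538208007812, -579.7435913085938), (71.8687744140625, 21.605867385864258), 88.10099029541016)
[154.3452381 228.4047619] 84 ((476.4938659667969, 418.50048828125), (22.67477035522461, 24.786773681640625), 80.39883422851562)
[189.79268293 235.12195122] 164 ((460.2694091796875, 327.66204833984375), (35.202362060546875, 31.269285202026367), 54.27589416503906)
[282.3986711  264.67774086] 301 ((388.14337158203125, 87.28938293457031), (47.54606246948242, 49.15886306762695), 46.062721252441406)
top 0.98 [180.1, 224.8, 32.1, 20.9]
top 0.48 [147.2, 222.2, 26.8, 16.0]
side 0.85 [271.8, 366.3, 28.4, 33.7]
side 0.58 [298.7, 306.3, 35.1, 53.4]
```

View pics/topc.png

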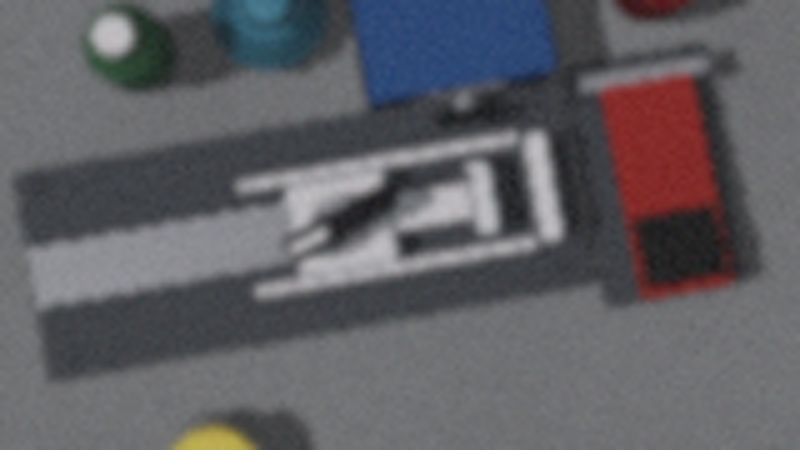

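The crop shows the jig clearly: fence centre (545,186), stop face (498,199), knob bar from its white end (308,240) to its dark end (400,188), and pad (684,249), all in crop pixels. I refit with these hand-picked features.

```bash
cat > fit2.py <<'E'
from h import *
from scipy.optimize import least_squares
F=[((684,249),(-.048,-.165,.063)),((555,75),(.06,-.115,.085)),((370,105),(.06,-.01,.085)),((545,186),(0,-.096,.07)),
((40,277),(0,.193,.028)),((15,178),(.06,None,.014)),((50,378),(-.06,None,.014))]
px=np.array([f[0] for f in F])/5+[239.6,169.6]
def res(v):
    x,y,w,e=v;c,s=np.cos(w),np.sin(w)
    P=[(x+c*p[0]-s*(e if p[1] is None else p[1]),y+s*p[0]+c*(e if p[1] is None else p[1]),p[2]) for _,p in F]
    return (proj('top',P)-px).ravel()
r=least_squares(res,[.52,0,.2,.2],loss='soft_l1');x,y,w,e=r.x;print(r.x,np.degrees(w));print(res(r.x).reshape(-1,2).round(1))
J=lambda q:np.array([[np.cos(w),np.sin(w)],[-np.sin(w),np.cos(w)]])@(np.array(q[:2])-[x,y])
f=lambda U:np.array(U)/5+[239.6,169.6]
print('stopface',J(at_z('top',f((498,199)),.066)))
k1=at_z('top',f((308,240)),.096);k2=at_z('top',f((403,186)),.096)
print('knob',J(k1),J(k2),np.linalg.norm(k1-k2),(k1+k2)/2,np.degrees(np.arctan2(*(k2-k1)[[1,0]])))
E
python3 fit2.py
python3 - <<'E'
from h import *
# flacon: fit cap side view & body with both masks
from scipy.optimize import minimize
S=[eyes.grab_frame('top'),eyes.grab_frame('side')]
Q={}
for n in('top','side'):
    q=eyes.trace(n,'flacon'); Q[n]=max(q,key=lambda d:d['box'][2]*d['box'][3])['mask']; print(n,Q[n].sum())
def sil(n,v):
    x,y,w=v;c,s=np.cos(w),np.sin(w);m=np.zeros((1600,2560),np.uint8)
    for hx,hy,z0,z1 in((.02,.028,0,.08),(.017,.017,.089,.125),(.010,.010,.08,.09)):
        P=[(x+c*a-s*b,y+s*a+c*b,z) for a in(-hx,hx) for b in(-hy,hy) for z in(z0,z1)]
        cv2.fillConvexPoly(m,np.round(cv2.convexHull((proj(n,P)*4+1.5).astype(np.float32))).astype(np.int32),1)
    return cv2.resize(m.astype(np.float32),(640,400),interpolation=cv2.INTER_AREA)
def cost(v):return sum(np.abs(sil(n,v)-Q[n]).sum() for n in Q)
best=[]
for w in np.radians(np.arange(0,180,20)):
    r=minimize(cost,[.458,.325,w],method='Nelder-Mead',options=dict(initial_simplex=[[.458,.325,w],[.468,.325,w],[.458,.335,w],[.458,.325,w+.2]]))
    best.append((round(r.fun,1),r.x[:2].round(4).tolist(),round(np.degrees(r.x[2])%180,1)))
for b in sorted(best)[:4]:print(b)
E
```

```text
[0.52306217 0.00742868 0.19728149 0.19458856] 11.30339655069722
[[-0.1  0.3]
 [ 1.4 -1. ]
 [ 0.1 -0.1]
 [ 0.   0.1]
 [-1.6  0.3]
 [-0.2 -0.8]
 [ 0.2  1. ]]
stopface [-0.00222688 -0.06976797]
knob [-0.00561864  0.03566081] [ 0.01369874 -0.01918733] 0.058150492761334376 [0.52540942 0.01629752 0.096     ] -59.294464402533784
top 488
side 1227Traceback (most recent call last):
  File "<stdin>", line 17, in <module>
    res = _minimize_neldermead(fun, x0, args, callback, bounds=bounds,
                               **options)
    fxr = func(xr)
    fx = function(np.copy(x), *(wrapper_args + args))
  File "<stdin>", line 14, in cost
  File "<stdin>", line 14, in <genexpr>
  File "<stdin>", line 12, in sil
  File "h.py", line 14, in proj
    K,r,t=cam(n); return cv2.projectPoints(np.array(P,float).reshape(-1,3),r,t,K,None)[0].reshape(-1,2)
          ~~~^^^
  File "h.py", line 5, in cam
    c=eyes.camera_info(n); f=200/np.tan(np.radians(c['vfov'])/2)
ValueError: time passes only in moves, steps and waits
```

```bash
python3 - <<'E'
s=open('h.py').read()
s=s.replace("def cam(n):\n","import functools\n@functools.lru_cache(None)\ndef cam(n):\n");open('h.py','w').write(s)
E
cat > fl.py <<'E'
from h import *
from scipy.optimize import minimize
def sil(n,v):
    x,y,w=v;c,s=np.cos(w),np.sin(w);m=np.zeros((1600,2560),np.uint8)
    for hx,hy,z0,z1 in((.02,.028,0,.08),(.017,.017,.089,.125),(.010,.010,.08,.09)):
        P=[(x+c*a-s*b,y+s*a+c*b,z) for a in(-hx,hx) for b in(-hy,hy) for z in(z0,z1)]
        cv2.fillConvexPoly(m,np.round(cv2.convexHull((proj(n,P)*4+1.5).astype(np.float32))).astype(np.int32),1)
    return cv2.resize(m.astype(np.float32),(640,400),interpolation=cv2.INTER_AREA)
def fitfl(Q,x0,ws):
    cost=lambda v:sum(np.abs(sil(n,v)-Q[n]).sum() for n in Q)
    best=[]
    for w in ws:
        x,y=x0
        r=minimize(cost,[x,y,w],method='Nelder-Mead',options=dict(initial_simplex=[[x,y,w],[x+.01,y,w],[x,y+.01,w],[x,y,w+.2]],maxiter=120))
        best.append((round(r.fun,1),r.x[:2].round(4).tolist(),round(np.degrees(r.x[2])%180,1)))
    return sorted(best)
E
sed -i 's/(308,240)/(290,247)/' fit2.py; python3 fit2.py | tail -2
python3 - <<'E'
from fl import *
Q={}
for n in('top','side'):
    eyes.grab_frame(n);q=eyes.trace(n,'flacon'); Q[n]=max(q,key=lambda d:d['box'][2]*d['box'][3])['mask']
for b in fitfl(Q,(.458,.325),np.radians(np.arange(0,180,30))):print(b)
print(bot.get_state()['time'])
M=R.from_quat(bot.get_state()['tool_rot']).as_matrix();print(M.round(3))
E
```

```text
stopface [-0.00222688 -0.06976797]
knob [-0.00758212  0.04573293] [ 0.01369874 -0.01918733] 0.06831921617203061 [0.52345963 0.02104347 0.096     ] -60.54745407970622
(np.float64(7864.4), [0.4615, 0.3264], np.float64(138.0))
(np.float64(7864.6), [0.4611, 0.3252], np.float64(141.6))
(np.float64(7864.9), [0.4607, 0.3259], np.float64(143.1))
(np.float64(7962.4), [0.4601, 0.3257], np.float64(99.5))
(np.float64(7976.6), [0.4608, 0.3276], np.float64(61.0))
(np.float64(7980.5), [0.4616, 0.327], np.float64(69.2))
2.0
[[ 0.416  0.     0.909]
 [-0.909  0.     0.416]
 [-0.    -1.     0.   ]]
```

```bash
cat > go.py <<'E'
import sys
from h import *
# go.py x y z jaw_deg : deltas in current tool frame (straight shift, then yaw turn about tool y)
st=bot.get_state();M=R.from_quat(st['tool_rot']).as_matrix();p=st['tool_pos']
x,y,z,j=map(float,sys.argv[1:5]);a=np.radians(j)
T=np.array([[np.cos(a),0,-np.sin(a)],[np.sin(a),0,np.cos(a)],[0,-1,0]]);T[:,2]=np.cross(T[:,0],T[:,1])
d=np.array([x,y,z])-p
print('t',round(st['time'],2),'pos',p.round(4),'jaw',np.degrees(np.arctan2(M[1,0],M[0,0])).round(2),'F',st['force'].round(1),'gap',round(st['finger_gap'],4))
print('shift now cm',(M.T@d*100).round(2),'| after turn',(T.T@d*100).round(2),'| turn deg',np.degrees(R.from_matrix(M.T@T).as_rotvec()).round(2))
E
python3 go.py .521 .0215 .2 28.5
```

```text
t 2.0 pos [ 0.2391 -0.5229  0.2313] jaw -65.43 F [0.7 0.4 0.6] gap 0.0854
shift now cm [-37.79   3.13  48.28] | after turn [50.76  3.13 34.39] | turn deg [ -0.   -93.93  -0.  ]
```

step_arm(
  commands=[
    [-2.36,0,3.02,0,0,0,-1],
    [-2.36,0,3.02,0,0,0,-1],
    [-2.36,0,3.02,0,0,0,-1],
    [-2.36,0,3.02,0,0,0,-1],
    [-2.36,0,3.02,0,0,0,-1],
    [-2.36,0,3.02,0,0,0,-1],
    [-2.36,0,3.02,0,0,0,-1],
    [-2.36,0,3.02,0,0,0,-1],
    [-2.36,0,3.02,0,0,0,-1],
    [-2.36,0,3.02,0,0,0,-1],
    [-2.36,0,3.02,0,0,0,-1],
    [-2.36,0,3.02,0,0,0,-1],
  ],
)

```text
time: 3.0
tool_pos: [0.4515, -0.1129, 0.2316]
tool_rot: [-0.595, 0.382, -0.382, 0.595]
force: [0.3, -0.6, 0.1]
finger_gap: 0.0851
```

step_arm(
  commands=[
    [-2.36,0,3.02,0,0,0,-0.3],
    [-2.36,0,3.02,0,0,0,-0.3],
    [-2.36,0,3.02,0,0,0,-0.3],
    [-2.36,0,3.02,0,0,0,-0.3],
    [0,0.3,0,0,-7,0,-0.3],
    [0,0.3,0,0,-7,0,-0.3],
    [0,0.3,0,0,-7,0,-0.3],
    [0,0.3,0,0,-7,0,-0.3],
    [0,0.3,0,0,-7,0,-0.3],
    [0,0.3,0,0,-7,0,-0.3],
    [0,0.3,0,0,-7,0,-0.3],
    [0,0.3,0,0,-7,0,-0.3],
  ],
)

```text
time: 4.0
tool_pos: [0.5215, 0.0214, 0.2072]
tool_rot: [-0.705, 0.056, -0.056, 0.705]
force: [-0.0, 0.2, 0.0]
finger_gap: 0.0553
```

step_arm(
  commands=[
    [0,0,0,0,-7,0,-0.3],
    [0,0,0,0,-7,0,-0.3],
    [0,0,0,0,-7,0,-0.3],
    [0,0,0,0,-7,0,-0.3],
    [0,0,0,0,-7,0,-0.3],
    [0,0,0,0,-3,0,-0.3],
  ],
)

```text
time: 4.5
tool_pos: [0.5216, 0.0214, 0.2074]
tool_rot: [0.685, 0.176, -0.176, -0.685]
force: [-0.2, -1.0, -0.3]
finger_gap: 0.0554
```

```bash
python3 go.py .521 .0215 .062 28.5
python3 - <<'E'
from h import *
t=eyes.grab_frame('top');s=eyes.grab_frame('side')
save('','s1.png',np.hstack([s[130:330,250:420],t[130:330,230:400]]),s=2.2)
print(proj('side',[.521,.0215,.082]),[(q['at'],q['p']) for q in eyes.pinpoint('side','clamp_grip')])
E
```

```text
t 4.5 pos [0.5216 0.0214 0.2074] jaw 28.88 F [-0.2 -1.  -0.3] gap 0.0554
shift now cm [-0.04 14.54  0.04] | after turn [-0.04 14.54  0.04] | turn deg [0.   0.38 0.01]
[[345.94269197 207.98286658]] [([346.8, 208.1], 0.83), ([349.7, 203.2], 0.74)]
```

View pics/s1.png

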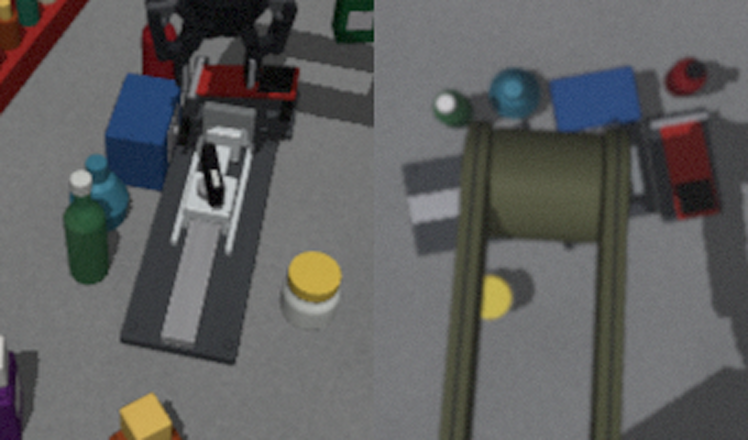

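The side view (left crop) shows the knob free, with the gripper above it. The network's grip point is within 1 px of my estimate. Descending and gripping.

step_arm(
  commands=[
    [0,3.6,0,0,0,0,-0.3],
    [0,3.6,0,0,0,0,-0.3],
    [0,3.6,0,0,0,0,-0.3],
    [0,2.5,0,0,0,0,-0.3],
    [0,1.2,0,0,0,0,-0.3],
    [0,0,0,0,0,0,-0.3],
    [0,0,0,0,0,0,1],
    [0,0,0,0,0,0,1],
    [0,0,0,0,0,0,1],
    [0,0,0,0,0,0,1],
    [0,0,0,0,0,0,1],
    [0,0,0,0,0,0,1],
  ],
)

```text
time: 5.65
tool_pos: [0.5212, 0.0209, 0.0639]
tool_rot: [0.686, 0.175, -0.174, -0.685]
force: [-3.7, -1.3, 6.1]
finger_gap: 0.0149
```

```bash
python3 go.py .521 .0215 .062 28.5
```

```text
t 5.65 pos [0.5212 0.0209 0.0639] jaw 28.58 F [-3.7 -1.3  6.1] gap 0.0149
shift now cm [0.01 0.19 0.06] | after turn [0.01 0.19 0.06] | turn deg [0.06 0.08 0.01]
```

step_arm(
  commands=[
    [0,0,0,0,-6,0,1],
    [0,0,0,0,-6,0,1],
    [0,0,0,0,-6,0,1],
    [0,0,0,0,-6,0,1],
    [0,0,0,0,-6,0,1],
    [0,0,0,0,-6,0,1],
    [0,0,0,0,-6,0,1],
    [0,0,0,0,-6,0,1],
    [0,0,0,0,-6,0,1],
    [0,0,0,0,-6,0,1],
    [0,0,0,0,-6,0,1],
    [0,0,0,0,0,0,1],
  ],
)

```text
time: 6.65
tool_pos: [0.523, 0.022, 0.0639]
tool_rot: [0.48, 0.521, -0.519, -0.478]
force: [-0.4, 2.5, 5.6]
finger_gap: 0.0154
```

```bash
python3 go.py .5022 .1122 .064 101.3; python3 -c "
from h import *
print(bot.get_state()['wrist_torque'])"
```

```text
t 6.65 pos [0.523  0.022  0.0639] jaw 94.69 F [-0.4  2.5  5.6] gap 0.0154
shift now cm [ 9.16 -0.01  1.34] | after turn [ 9.25 -0.01  0.27] | turn deg [ 0.22 -6.61  0.02]
[0.41152484 0.10022904 0.12473173]
```

step_arm(
  commands=[
    [1.14,0,0.13,0,0,0,1],
    [1.14,0,0.13,0,0,0,1],
    [1.14,0,0.13,0,0,0,1],
    [1.14,0,0.13,0,0,0,1],
    [1.14,0,0.13,0,0,0,1],
    [1.14,0,0.13,0,0,0,1],
    [1.14,0,0.13,0,0,0,1],
    [1.14,0,0.13,0,0,0,1],
    [0,0,0,0,0,0,1],
  ],
)

```text
time: 7.4
tool_pos: [0.5049, 0.1133, 0.0639]
tool_rot: [0.481, 0.52, -0.518, -0.48]
force: [-1.1, 1.8, 7.4]
finger_gap: 0.0151
```

```bash
python3 go.py .5022 .1122 .064 101.3
```

```text
t 7.4 pos [0.5049 0.1133 0.0639] jaw 94.44 F [-1.1  1.8  7.4] gap 0.0151
shift now cm [-0.09 -0.01  0.27] | after turn [-0.06 -0.01  0.28] | turn deg [ 0.2  -6.86  0.03]
```

step_arm(
  commands=[
    [0,0,0,0,0,0,-0.3],
    [0,0,0,0,0,0,-0.3],
    [0,0,0,0,0,0,-0.3],
    [0,0,0,0,0,0,-0.3],
    [0,-3,0,0,0,0,-0.3],
    [0,-4,0,0,0,0,-0.3],
    [0,-4,0,0,0,0,-0.3],
    [0,-4,0,0,0,0,-0.3],
    [0,0,0,0,0,0,-0.3],
  ],
)

```text
time: 8.15
tool_pos: [0.5091, 0.1118, 0.2202]
tool_rot: [0.483, 0.523, -0.515, -0.477]
force: [1.1, -0.1, 0.7]
finger_gap: 0.0556
```

```bash
python3 go.py .461 .326 .215 52
python3 - <<'E'
from fl import *
s=eyes.grab_frame('side');t=eyes.grab_frame('top')
save('','s2.png',np.hstack([s[120:400,250:430],t[120:400,140:320]]),s=2)
for n in('side','top'):
    for q in eyes.trace(n,'flacon')[:3]:
        print(n,q['p'],np.round(q['box']),q['mask'].sum())
        b=q['box']
        if (n=='side' and b[0]+b[2]/2>298) or (n=='top' and 178<b[0]<210): print(fitfl({n:q['mask']},(.461,.326),np.radians([52,142])))
E
```

```text
t 8.15 pos [0.5091 0.1118 0.2202] jaw 94.5 F [ 1.1 -0.1  0.7] gap 0.0556
shift now cm [21.73  0.49  3.12] | after turn [13.91  0.52 16.98] | turn deg [ 0.81 42.5   0.36]
side 0.85 [272. 366.  27.  34.] 665
top 0.76 [147. 227.  27.  11.] 281
```

View pics/s2.png

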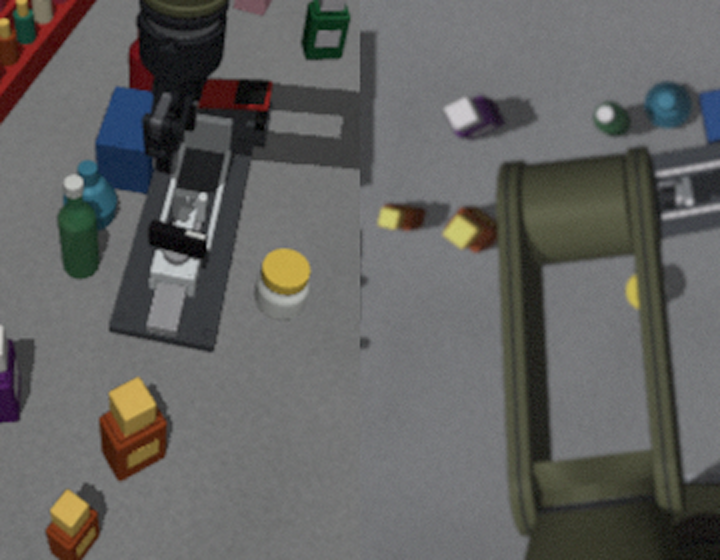

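The stop has been pulled well back, with its bar now across the rail. The amber flacon's body and label are clear in the side view, around crop (134,430). I fit its yaw with a colour mask.

Run:
```python
from fl import *
s=eyes.grab_frame('side');h=cv2.cvtColor(s,cv2.COLOR_RGB2HSV)
m=cv2.inRange(h,(4,110,50),(30,255,255)); m[:,:296]=0;m[:,345:]=0;m[:300]=0;m[370:]=0
m=cv2.morphologyEx(m,cv2.MORPH_CLOSE,np.ones((5,5)))
n,l,st,c=cv2.connectedComponentsWithStats(m);i=1+st[1:,4].argmax();print(st[i])
for b in fitfl({'side':l==i},(.461,.326),np.radians([20,52,80,110,142,170])):print(b)
```

```text
[ 300  309   34   51 1201]
(np.float64(134.4), [0.4596, 0.3258], np.float64(138.5))
(np.float64(135.0), [0.4599, 0.3259], np.float64(142.7))
(np.float64(135.3), [0.4598, 0.3255], np.float64(139.4))
(np.float64(135.4), [0.4606, 0.3256], np.float64(142.6))
(np.float64(227.6), [0.4598, 0.3267], np.float64(96.6))
(np.float64(244.2), [0.4597, 0.3284], np.float64(61.3))
```

step_arm(
  commands=[
    [3.62,0.08,0.53,0,0,0,-0.3],
    [3.62,0.08,0.53,0,0,0,-0.3],
    [3.62,0.08,0.53,0,0,0,-0.3],
    [3.62,0.08,0.53,0,0,0,-0.3],
    [3.62,0.08,0.53,0,0,0,-0.3],
    [3.62,0.08,0.53,0,0,0,-0.3],
    [0,0,0,0.13,7,0.06,-0.3],
    [0,0,0,0.13,7,0.06,-0.3],
    [0,0,0,0.13,7,0.06,-0.3],
    [0,0,0,0.13,7,0.06,-0.3],
    [0,0,0,0.13,7,0.06,-0.3],
    [0,0,0,0.13,7,0.06,-0.3],
  ],
)

```text
time: 9.4
tool_pos: [0.4536, 0.3248, 0.2049]
tool_rot: [-0.633, -0.304, 0.318, 0.636]
force: [0.3, 0.2, 0.1]
finger_gap: 0.0552
```

step_arm(
  commands=[
    [0,1,0,0,1.5,0,-0.3],
    [0,0,0,0,0,0,-0.3],
  ],
)

```text
time: 9.57
tool_pos: [0.4528, 0.3241, 0.1939]
tool_rot: [-0.637, -0.297, 0.312, 0.639]
force: [-0.6, -0.7, 0.1]
finger_gap: 0.0554
```

```bash
python3 go.py .460 .3258 .09 51
```

```text
t 9.57 pos [0.4528 0.3241 0.1939] jaw 51.02 F [-0.6 -0.7  0.1] gap 0.0554
shift now cm [ 0.76 10.37 -0.58] | after turn [ 0.58 10.39 -0.45] | turn deg [-0.71  0.02 -1.  ]
```

step_arm(
  commands=[
    [0,0,0,-0.7,0,-1.0,-0.3],
    [0.58,3,-0.45,0,0,0,-0.3],
    [0,3,0,0,0,0,-0.3],
    [0,2.4,0,0,0,0,-0.3],
    [0,1.5,0,0,0,0,-0.3],
    [0,0.5,0,0,0,0,-0.3],
    [0,0,0,0,0,0,-0.3],
  ],
)

```text
time: 10.15
tool_pos: [0.4607, 0.3263, 0.0911]
tool_rot: [-0.638, -0.305, 0.305, 0.638]
force: [1.1, 0.3, 0.1]
finger_gap: 0.0553
```

```bash
python3 go.py .460 .3258 .09 51
```

```text
t 10.15 pos [0.4607 0.3263 0.0911] jaw 51.1 F [1.1 0.3 0.1] gap 0.0553
shift now cm [-0.09  0.11  0.02] | after turn [-0.09  0.11  0.02] | turn deg [0.01 0.1  0.06]
```

Close on the cap, lift a little, and check.

step_arm(
  commands=[
    [0,0,0,0,0,0,1],
    [0,0,0,0,0,0,1],
    [0,0,0,0,0,0,1],
    [0,0,0,0,0,0,1],
    [0,0,0,0,0,0,1],
    [0,0,0,0,0,0,1],
    [0,-2,0,0,0,0,1],
    [0,-3,0,0,0,0,1],
    [0,-3,0,0,0,0,1],
    [0,-3,0,0,0,0,1],
    [0,-3,0,0,0,0,1],
    [0,0,0,0,0,0,1],
  ],
)

```text
time: 11.15
tool_pos: [0.4649, 0.329, 0.2403]
tool_rot: [-0.637, -0.312, 0.298, 0.639]
force: [2.6, 1.8, -1.2]
finger_gap: 0.0331
```

```bash
python3 go.py .53 -.04 .25 101.3
python3 - <<'E'
from fl import *
s=eyes.grab_frame('side');save('','s3.png',s[120:400,230:450],s=2.4)
print(proj('side',[[.460,.3258,.14],bot.get_state()['tool_pos']]))
E
```

```text
t 11.15 pos [0.4649 0.329  0.2403] jaw 51.08 F [ 2.6  1.8 -1.2] gap 0.0331
shift now cm [-24.59  -1.23 -28.25] | after turn [-37.46  -0.97   0.85] | turn deg [  0.81 -50.22   0.82]
[[315.65091158 314.05957688]
 [312.2098045  286.38665294]]
```

View pics/s3.png

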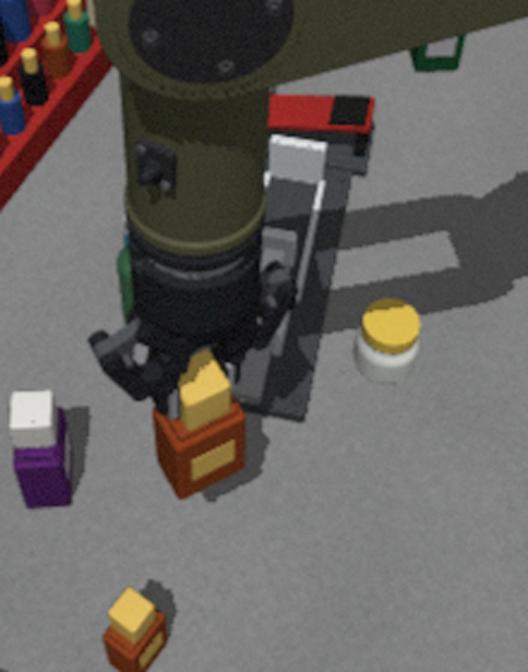

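Run:
```python
from h import *
x,y,w=.52306,.00743,.19728;c,s=np.cos(w),np.sin(w)
J=lambda q:(np.array([[c,s],[-s,c]])@(np.array(q[:2])-[x,y])).round(4)
f=lambda U:np.array(U)/5+[239.6,169.6]
for U in((237,188),(258,293),(517,135),(535,245)):print('top lip',J(at_z('top',f(U),.022)))
g=lambda U:np.array(U)/2.2+[249.7,129.7]
for U,z in(((175,243),.02),((231,252),.02),((122,342),.014),((235,360),.014)):print('side',J(at_z('side',g(U),z)))
g=lambda U:np.array(U)/2.4+[229.7,119.7]
for U,z in(((275,137),.07),((327,142),.07)):print('fence top back corners',J(at_z('side',g(U),z)))
W=lambda a,b:(x+c*a-s*b,y+s*a+c*b); print('place',W(0,-.055),'nest',W(0,-.062))
```

```text
top lip [0.0298 0.0714]
top lip [-0.0306  0.0701]
top lip [ 0.0313 -0.0897]
top lip [-0.0317 -0.0886]
side [0.0285 0.0702]
side [-0.0332  0.0687]
side [0.0558 0.1991]
side [-0.0593  0.1942]
fence top back corners [ 0.0258 -0.0992]
fence top back corners [-0.0296 -0.1039]
place (np.float64(0.5338401549940305), np.float64(-0.04650318327620463)) nest (np.float64(0.5352121747205435), np.float64(-0.053367406602267034))
```

step_arm(
  commands=[
    [-1.2,0,-1.4,0,0,0,1],
    [-2.0,0,-2.3,0,0,0,1],
    [-2.3,0,-2.7,0,0,0,1],
    [-2.4,0,-2.8,0,0,0,1],
    [-2.4,0,-2.8,0,0,0,1],
    [-2.4,0,-2.8,0,0,0,1],
    [-2.4,0,-2.8,0,0,0,1],
    [-2.4,0,-2.8,0,0,0,1],
    [-2.4,0,-2.8,0,0,0,1],
    [-2.3,0,-2.7,0,0,0,1],
    [-1.7,0,-1.9,0,0,0,1],
    [-1.0,0,-1.1,0,0,0,1],
  ],
)

```text
time: 12.2
tool_pos: [0.5292, -0.0515, 0.2306]
tool_rot: [-0.638, -0.305, 0.303, 0.639]
force: [0.1, 0.0, -1.5]
finger_gap: 0.0334
```

step_arm(
  commands=[
    [0,0,0,0,-4,0,1],
    [0,0,0,0,-6,0,1],
    [0,0,0,0,-6,0,1],
    [0,0,0,0,-6,0,1],
    [0,0,0,0,-6,0,1],
    [0,0,0,0,-6,0,1],
    [0,0,0,0,-6,0,1],
    [0,0,0,0,-6,0,1],
    [0,0,0,0,-4.2,0,1],
    [0,0,0,0,0,0,1],
    [0,0,0,0,0,0,1],
  ],
)

```text
time: 13.12
tool_pos: [0.5289, -0.0481, 0.231]
tool_rot: [0.449, 0.548, -0.544, -0.449]
force: [0.7, -0.0, -3.0]
finger_gap: 0.0332
```

```bash
python3 go.py .5338 -.0465 .18 101.3
```

```text
t 13.12 pos [ 0.5289 -0.0481  0.231 ] jaw 101.15 F [ 0.7 -0.  -3. ] gap 0.0332
shift now cm [ 0.05  5.1  -0.5 ] | after turn [ 0.06  5.1  -0.52] | turn deg [ 0.21 -0.16  0.21]
```

step_arm(
  commands=[
    [0.05,2,-0.5,0.2,-0.15,0.2,1],
    [0,3,0,0,0,0,1],
    [0,3,0,0,0,0,1],
    [0,2,0,0,0,0,1],
    [0,0.6,0,0,0,0,1],
    [0,0,0,0,0,0,1],
    [0,0,0,0,0,0,1],
  ],
)

```text
time: 13.7
tool_pos: [0.5355, -0.0469, 0.1268]
tool_rot: [0.449, 0.548, -0.546, -0.447]
force: [0.8, 0.3, -2.2]
finger_gap: 0.0333
```

```bash
python3 go.py .5338 -.0465 .106 101.3
python3 - <<'E'
from fl import *
s=eyes.grab_frame('side');save('','s4.png',s[110:280,250:420],s=3.5)
E
```

```text
t 13.7 pos [ 0.5355 -0.0469  0.1268] jaw 101.37 F [ 0.8  0.3 -2.2] gap 0.0333
shift now cm [0.08 2.08 0.17] | after turn [0.07 2.08 0.16] | turn deg [ 0.18  0.07 -0.05]
```

View pics/s4.png

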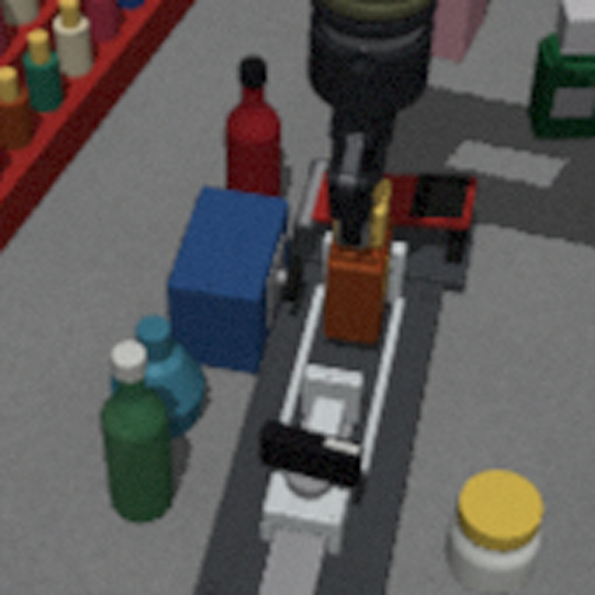

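The bottle hangs upright in the channel (crop 355,290), aligned and just in front of the fence. Lowering it.

step_arm(
  commands=[
    [0.05,0.6,0.1,0,0,0,1],
    [0,0.6,0,0,0,0,1],
    [0,0.5,0,0,0,0,1],
    [0,0.3,0,0,0,0,1],
    [0,0.1,0,0,0,0,1],
    [0,0,0,0,0,0,1],
  ],
)

```text
time: 14.25
tool_pos: [0.5353, -0.0474, 0.1079]
tool_rot: [0.45, 0.548, -0.546, -0.446]
force: [-2.3, -2.1, 12.2]
finger_gap: 0.0333
```

```bash
python3 go.py .5338 -.0465 .104 101.3
```

```text
t 14.25 pos [ 0.5353 -0.0474  0.1079] jaw 101.43 F [-2.3 -2.1 12.2] gap 0.0333
shift now cm [0.12 0.39 0.13] | after turn [0.12 0.39 0.13] | turn deg [ 0.33  0.13 -0.18]
```

step_arm(
  commands=[
    [0,0,0,0,0,0,-0.3],
    [0,0,0,0,0,0,-0.3],
    [0,0,0,0,0,0,-0.3],
    [0,0,0,0,0,0,-0.3],
    [0,0,0,0,0,0,-0.3],
    [0,-2,0,0,0,0,-0.3],
    [0,-4,0,0,0,0,-0.3],
    [0,-4,0,0,0,0,-0.3],
    [0,-3,0,0,0,0,-0.3],
    [0,0,0,0,0,0,-0.3],
  ],
)

```text
time: 15.08
tool_pos: [0.5381, -0.0471, 0.2424]
tool_rot: [0.453, 0.55, -0.544, -0.443]
force: [-0.0, -0.4, -0.0]
finger_gap: 0.0555
```

```bash
python3 go.py .5049 .1133 .22 101.3
cat > chk.py <<'E'
from fl import *
import sys
s=eyes.grab_frame('side');h=cv2.cvtColor(s,cv2.COLOR_RGB2HSV)
m=cv2.inRange(h,(4,110,50),(30,255,255)); m[:,:330]=0;m[:,372:]=0;m[:150]=0;m[215:]=0
m=cv2.morphologyEx(m,cv2.MORPH_CLOSE,np.ones((5,5)))
n,l,st,c=cv2.connectedComponentsWithStats(m);i=1+st[1:,4].argmax();print(st[i])
def off(d):
    global proj
x,y,w=.52306,.00743,.19728
import fl
_p=fl.proj; fl.proj=lambda n,P:_p(n,np.array(P)+[0,0,.014])
for b in fitfl({'side':l==i},(.534,-.047),np.radians([5,15])):
    q=np.array(b[1])-[x,y];print(b,'jig',(np.array([[np.cos(w),np.sin(w)],[-np.sin(w),np.cos(w)]])@q).round(4))
print([(q['at'],q['p']) for q in eyes.pinpoint('side','clamp_grip')])
save('',sys.argv[1],s[110:280,250:420],s=3.5)
E
python3 chk.py s5.png
```

```text
t 15.08 pos [ 0.5381 -0.0471  0.2424] jaw 101.42 F [-0.  -0.4 -0. ] gap 0.0555
shift now cm [16.4   2.15  0.11] | after turn [16.38  2.24  0.11] | turn deg [ 0.88  0.12 -0.32]
[342 161  20  52 775]
(np.float64(66.5), [0.5343, -0.0528], np.float64(15.8)) jig [-0.0008 -0.0613]
(np.float64(67.9), [0.5347, -0.0533], np.float64(15.5)) jig [-0.0005 -0.0618]
[([337.5, 241.4], 0.63), ([409.6, 144.1], 0.22)]
```

View pics/s5.png

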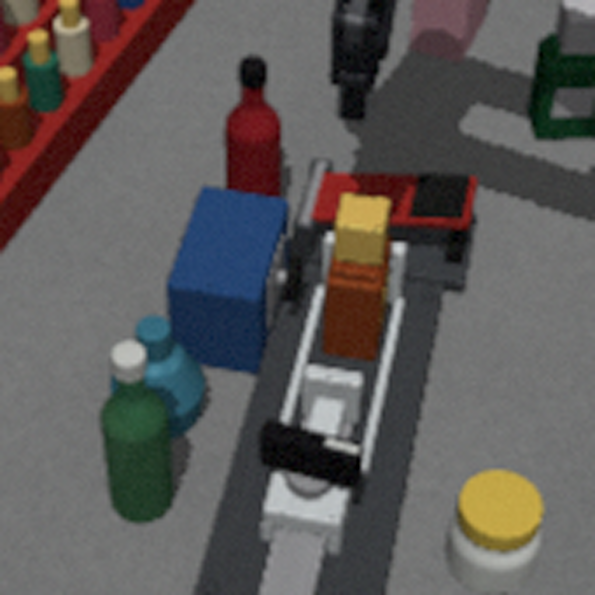

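The bottle stands upright in the channel (crop 355,290) and the knob bar is at (310,455). Back to the knob.

step_arm(
  commands=[
    [0,0,0,0.9,3.5,-0.3,-0.3],
    [0,0,0,0,3.4,0,-0.3],
    [3.2,0,0.4,0,0,0,-0.3],
    [3.2,0,0.4,0,0,0,-0.3],
    [3.2,0,0.4,0,0,0,-0.3],
    [3.2,0,0.4,0,0,0,-0.3],
    [3.2,0,0.4,0,0,0,-0.3],
    [0,2,0,0,0,0,-0.3],
    [0,3,0,0,0,0,-0.3],
    [0,2,0,0,0,0,-0.3],
    [0,0,0,0,0,0,-0.3],
  ],
)

```text
time: 16.1
tool_pos: [0.495, 0.1113, 0.1605]
tool_rot: [-0.473, -0.513, 0.526, 0.486]
force: [-0.4, -0.4, -0.4]
finger_gap: 0.0556
```

```bash
python3 go.py .504 .1133 .064 94.5
```

```text
t 16.1 pos [0.495  0.1113 0.1605] jaw 94.56 F [-0.4 -0.4 -0.4] gap 0.0556
shift now cm [ 0.1   9.63 -1.16] | after turn [ 0.13  9.65 -0.91] | turn deg [-1.48  0.07  0.14]
```

step_arm(
  commands=[
    [0.13,0,-0.9,-1.4,0,0.1,-0.3],
    [0,2.5,0,0,0,0,-0.3],
    [0,3,0,0,0,0,-0.3],
    [0,2.5,0,0,0,0,-0.3],
    [0,1.6,0,0,0,0,-0.3],
    [0,0,0,0,0,0,-0.3],
  ],
)

```text
time: 16.6
tool_pos: [0.5092, 0.1134, 0.0681]
tool_rot: [0.482, 0.521, -0.517, -0.479]
force: [-1.1, -0.2, 0.2]
finger_gap: 0.0557
```

```bash
python3 go.py .504 .1133 .064 94.5
```

```text
t 16.6 pos [0.5092 0.1134 0.0681] jaw 94.48 F [-1.1 -0.2  0.2] gap 0.0557
shift now cm [0.03 0.4  0.52] | after turn [0.03 0.41 0.52] | turn deg [ 0.44 -0.02  0.07]
```

step_arm(
  commands=[
    [0,0.4,0.45,0.4,0,0,-0.3],
    [0,0,0,0,0,0,1],
    [0,0,0,0,0,0,1],
    [0,0,0,0,0,0,1],
    [0,0,0,0,0,0,1],
    [0,0,0,0,0,0,1],
    [0,0,0,0,0,0,1],
  ],
)

```text
time: 17.18
tool_pos: [0.5071, 0.1135, 0.0677]
tool_rot: [0.481, 0.522, -0.517, -0.478]
force: [-0.6, 0.4, 6.2]
finger_gap: 0.0151
```

step_arm(
  commands=[
    [-0.7,0,-0.08,0,0,0,1],
    [-0.7,0,-0.08,0,0,0,1],
    [-0.7,0,-0.08,0,0,0,1],
    [-0.7,0,-0.08,0,0,0,1],
    [-0.7,0,-0.08,0,0,0,1],
    [-0.7,0,-0.08,0,0,0,1],
    [-0.3,0,-0.04,0,0,0,1],
    [0,0,0,0,0,0,1],
  ],
)

```text
time: 17.85
tool_pos: [0.516, 0.0687, 0.0677]
tool_rot: [0.482, 0.522, -0.517, -0.478]
force: [-0.4, 0.1, 5.9]
finger_gap: 0.0153
```

step_arm(
  commands=[
    [-0.2,0,-0.02,0,0,0,1],
    [-0.2,0,-0.02,0,0,0,1],
    [0,0,0,0,0,0,1],
  ],
)

```text
time: 18.1
tool_pos: [0.5167, 0.0653, 0.0677]
tool_rot: [0.481, 0.522, -0.517, -0.479]
force: [-0.8, 0.8, 7.0]
finger_gap: 0.0153
```

```bash
python3 go.py .5149 .059 .064 94.5; python3 -c "
from h import *
s=bot.get_state();p=s['tool_pos']
w=.19728;print((p[:2]-[.52306,.00743])@[-np.sin(w),np.cos(w)], s['wrist_torque'])"
```

```text
t 18.1 pos [0.5167 0.0653 0.0677] jaw 94.51 F [-0.8  0.8  7. ] gap 0.0153
shift now cm [-0.62  0.37  0.23] | after turn [-0.62  0.37  0.23] | turn deg [0.46 0.01 0.11]
0.05801422864779326 [0.10568585 0.04939013 0.11666708]
```

step_arm(
  commands=[
    [-0.2,0,-0.02,0,0,0,1],
    [-0.2,0,-0.02,0,0,0,1],
    [0,0,0,0,0,0,1],
  ],
)

```text
time: 18.35
tool_pos: [0.5174, 0.0617, 0.0677]
tool_rot: [0.481, 0.522, -0.517, -0.479]
force: [0.0, 1.4, 6.5]
finger_gap: 0.0151
```

step_arm(
  commands=[
    [-0.2,0,-0.02,0,0,0,1],
    [0,0,0,0,0,0,1],
  ],
)

```text
time: 18.52
tool_pos: [0.5177, 0.06, 0.0677]
tool_rot: [0.481, 0.522, -0.516, -0.479]
force: [-0.1, 4.2, 7.0]
finger_gap: 0.0151
```

step_arm(
  commands=[
    [-0.2,0,-0.02,0,0,0,1],
    [0,0,0,0,0,0,1],
  ],
)

```text
time: 18.68
tool_pos: [0.5181, 0.0581, 0.0677]
tool_rot: [0.481, 0.522, -0.516, -0.479]
force: [-1.6, 4.3, 6.1]
finger_gap: 0.015
```

step_arm(
  commands=[
    [-0.2,0,-0.02,0,0,0,1],
    [0,0,0,0,0,0,1],
  ],
)

```text
time: 18.85
tool_pos: [0.5182, 0.0576, 0.0677]
tool_rot: [0.481, 0.522, -0.516, -0.48]
force: [-1.8, 9.1, 7.1]
finger_gap: 0.0147
```

step_arm(
  commands=[
    [-0.2,0,-0.02,0,0,0,1],
    [0,0,0,0,0,0,1],
  ],
)

```text
time: 19.02
tool_pos: [0.5182, 0.0574, 0.0677]
tool_rot: [0.48, 0.523, -0.515, -0.481]
force: [-1.0, 16.1, 7.9]
finger_gap: 0.0152
```

step_arm(
  commands=[
    [-0.2,0,-0.02,0,0,0,1],
    [0,0,0,0,0,0,1],
  ],
)

```text
time: 19.18
tool_pos: [0.5182, 0.0573, 0.0677]
tool_rot: [0.48, 0.523, -0.514, -0.482]
force: [-2.3, 23.2, 7.8]
finger_gap: 0.0151
```

step_arm(
  commands=[
    [0.2,0,0.02,0,6,0,1],
    [0,0,0,0,6,0,1],
    [0,0,0,0,6,0,1],
    [0,0,0,0,6,0,1],
    [0,0,0,0,6,0,1],
    [0,0,0,0,6,0,1],
    [0,0,0,0,6,0,1],
    [0,0,0,0,6,0,1],
    [0,0,0,0,6,0,1],
    [0,0,0,0,6,0,1],
    [0,0,0,0,6,0,1],
    [0,0,0,0,2,0,1],
  ],
)

```text
time: 20.18
tool_pos: [0.5155, 0.0526, 0.0678]
tool_rot: [0.689, 0.162, -0.16, -0.688]
force: [-7.1, -2.9, 15.3]
finger_gap: 0.0151
```

```bash
python3 go.py .5182 .0573 .0677 26.5;python3 -c "
from h import *
print(bot.get_state()['wrist_torque'])"
```

```text
t 20.18 pos [0.5155 0.0526 0.0678] jaw 26.34 F [-7.1 -2.9 15.3] gap 0.0151
shift now cm [0.45 0.01 0.3 ] | after turn [0.45 0.01 0.3 ] | turn deg [ 0.03 -0.16  0.12]
[-0.52737707  1.18995145  0.29502361]
```

The shift matches a grip 5 mm off the knob axis, so the stop has not moved. Clamp is at about 1.3 rad with 0.3 N m at the wrist. Releasing, lifting and checking.

step_arm(
  commands=[
    [0,0,0,0,0,0,-0.3],
    [0,0,0,0,0,0,-0.3],
    [0,0,0,0,0,0,-0.3],
    [0,0,0,0,0,0,-0.3],
    [0,0,0,0,0,0,-0.3],
    [0,-3,0,0,0,0,-0.3],
    [0,-4,0,0,0,0,-0.3],
    [0,-4,0,0,0,0,-0.3],
    [0,-2,0,0,0,0,-0.3],
    [0,0,0,0,0,0,-0.3],
  ],
)

```text
time: 21.02
tool_pos: [0.5208, 0.0531, 0.2015]
tool_rot: [0.689, 0.168, -0.157, -0.688]
force: [1.0, 0.1, -0.3]
finger_gap: 0.0557
```

```bash
python3 go.py .5093 -.1638 .2 26.5; python3 chk.py s6.png
```

```text
t 21.02 pos [0.5208 0.0531 0.2015] jaw 26.53 F [ 1.   0.1 -0.3] gap 0.0557
shift now cm [-10.71   0.09 -18.89] | after turn [-10.7    0.15 -18.9 ] | turn deg [0.29 0.02 0.84]
[344 161  18  46 493]
(np.float64(306.6), [0.5402, -0.0725], np.float64(19.4)) jig [ 0.0011 -0.0817]
(np.float64(313.1), [0.5378, -0.0644], np.float64(21.1)) jig [ 0.0004 -0.0733]
[([346.3, 219.8], 0.56), ([317.7, 179.9], 0.54), ([350.5, 202.9], 0.51)]
```

View pics/s6.png

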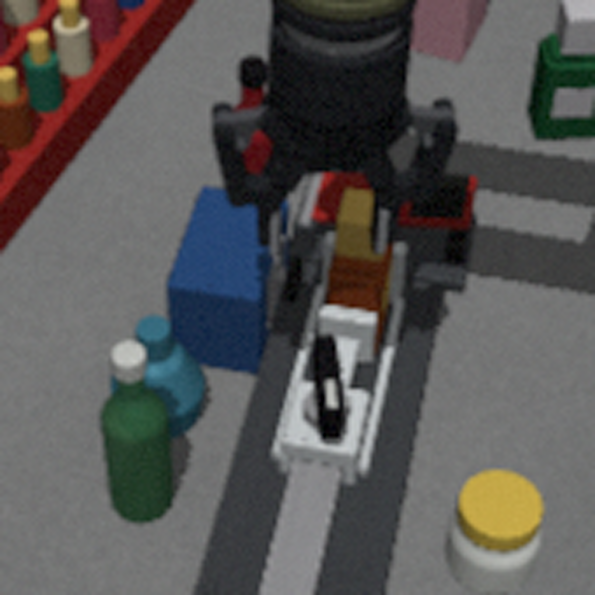

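The bottle is held between the fence and the stop, and the knob bar is back along the rail (crop 328,390), so it is tight. Moving to the pedal with the fingers shut.

step_arm(
  commands=[
    [0,0,0,0.3,0,0.8,1],
    [-1.8,0,-3.14,0,0,0,1],
    [-1.8,0,-3.14,0,0,0,1],
    [-1.8,0,-3.14,0,0,0,1],
    [-1.8,0,-3.14,0,0,0,1],
    [-1.8,0,-3.14,0,0,0,1],
    [-1.8,0,-3.14,0,0,0,1],
    [0,2,0,0,0,0,1],
    [0,3,0,0,0,0,1],
    [0,2,0,0,0,0,1],
    [0,0,0,0,0,0,1],
    [0,0,0,0,0,0,1],
  ],
)

```text
time: 22.12
tool_pos: [0.5016, -0.1631, 0.1237]
tool_rot: [-0.686, -0.156, 0.168, 0.691]
force: [-0.2, -0.5, 0.5]
finger_gap: 0.0004
```

```bash
python3 go.py .5083 -.1638 .075 26.5
python3 - <<'E'
from h import *
eyes.grab_frame('side')
for q in eyes.pinpoint('side','pedal_pad')[:2]: print(q['p'],at_z('side',q['at'],.063))
E
```

```text
t 22.12 pos [ 0.5016 -0.1631  0.1237] jaw 26.5 F [-0.2 -0.5  0.5] gap 0.0004
shift now cm [ 0.64  4.85 -0.41] | after turn [ 0.57  4.87 -0.36] | turn deg [-0.58 -0.   -0.79]
0.81 [ 0.51831266 -0.16691904  0.063     ]
```

step_arm(
  commands=[
    [0.8,0,-0.5,-0.6,0,-0.8,1],
    [0,2,0,0,0,0,1],
    [0,2,0,0,0,0,1],
    [0,1.2,0,0,0,0,1],
    [0,0,0,0,0,0,1],
  ],
)

```text
time: 22.63
tool_pos: [0.5131, -0.1643, 0.0732]
tool_rot: [0.689, 0.164, -0.161, -0.687]
force: [-0.6, 0.5, -0.1]
finger_gap: 0.0001
```

step_arm(
  commands=[
    [0,0.6,0,0,0,0,1],
    [0,0.6,0,0,0,0,1],
    [0,0.6,0,0,0,0,1],
    [0,0,0,0,0,0,1],
  ],
)

```text
time: 22.97
tool_pos: [0.514, -0.1656, 0.0563]
tool_rot: [0.69, 0.165, -0.16, -0.686]
force: [-0.3, -2.3, 5.0]
finger_gap: 0.0001
```

```bash
python3 go.py .511 -.164 .037 26.5
```

```text
t 22.97 pos [ 0.514  -0.1656  0.0563] jaw 26.55 F [-0.3 -2.3  5. ] gap 0.0001
shift now cm [-0.21  1.93  0.29] | after turn [-0.2   1.93  0.27] | turn deg [0.42 0.05 0.3 ]
```

step_arm(
  commands=[
    [0,0.5,0,0,0,0,1],
    [0,0.5,0,0,0,0,1],
    [0,0.5,0,0,0,0,1],
    [0,0.3,0,0,0,0,1],
    [0,0,0,0,0,0,1],
  ],
)

```text
time: 23.38
tool_pos: [0.5134, -0.1657, 0.0388]
tool_rot: [0.69, 0.164, -0.16, -0.686]
force: [-3.7, -1.7, 8.7]
finger_gap: 0.0002
```

step_arm(
  commands=[
    [0,0.3,0,0,0,0,1],
    [0,0.2,0,0,0,0,1],
    [0,0,0,0,0,0,1],
  ],
)

```text
time: 23.63
tool_pos: [0.5136, -0.1657, 0.0373]
tool_rot: [0.691, 0.165, -0.16, -0.686]
force: [-9.0, -0.3, 32.2]
finger_gap: -0.0003
```

The pedal is firmly on its stop. Easing slightly, holding, then releasing.

step_arm(
  commands=[
    [0,-0.1,0,0,0,0,1],
    [0,0,0,0,0,0,1],
    [0,0,0,0,0,0,1],
    [0,0,0,0,0,0,1],
    [0,0,0,0,0,0,1],
    [0,0,0,0,0,0,1],
    [0,0,0,0,0,0,1],
    [0,0,0,0,0,0,1],
    [0,0,0,0,0,0,1],
    [0,0,0,0,0,0,1],
    [0,0,0,0,0,0,1],
    [0,0,0,0,0,0,1],
  ],
)

```text
time: 24.63
tool_pos: [0.5135, -0.1657, 0.0374]
tool_rot: [0.69, 0.165, -0.16, -0.686]
force: [-8.2, -0.5, 25.2]
finger_gap: -0.0001
```

step_arm(
  commands=[
    [0,-0.7,0,0,0,0,1],
    [0,-0.7,0,0,0,0,1],
    [0,-0.7,0,0,0,0,1],
    [0,-0.7,0,0,0,0,1],
    [0,-1,0,0,0,0,1],
    [0,-2,0,0,0,0,1],
    [0,-3,0,0,0,0,1],
    [0,-4,0,0,0,0,1],
    [0,-4,0,0,0,0,1],
    [0,0,0,0,0,0,1],
  ],
)

```text
time: 25.47
tool_pos: [0.5168, -0.1662, 0.2102]
tool_rot: [0.693, 0.168, -0.156, -0.684]
force: [1.1, -1.0, 0.3]
finger_gap: 0.0
```

step_arm(
  commands=[
    [-2,0,-3,0,0,0,1],
    [-2,0,-3,0,0,0,1],
    [-2,0,-3,0,0,0,1],
    [-2,0,-3,0,0,0,1],
    [-2,0,-3,0,0,0,1],
    [0,0,0,0,0,0,1],
  ],
)

```text
time: 25.97
tool_pos: [0.4892, -0.3501, 0.2023]
tool_rot: [0.692, 0.162, -0.159, -0.685]
force: [0.5, 0.9, -0.1]
finger_gap: -0.0
```

```bash
python3 chk.py s7.png
```

```text
[343 163  21  44 577]
(np.float64(229.7), [0.5372, -0.0678], np.float64(16.7)) jig [-0.0009 -0.0765]
(np.float64(232.2), [0.5357, -0.0626], np.float64(14.9)) jig [-0.0013 -0.0711]
[([341.6, 218.2], 0.8)]
```

View pics/s7.png

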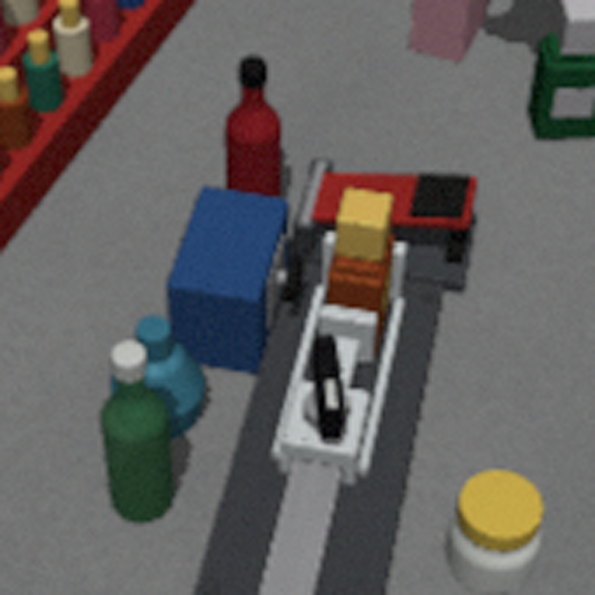

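The pedal is up again, the bottle is upright and held by the stop, the knob is tight and the bystanders are where they were.

```bash
python3 -c "
from rig import bot
print(bot.job_done(), bot.get_state()['time'])"
```

```text
the job is handed in; nothing more can be done
the job is handed in; nothing more can be done
```

The job is handed in; the last move ended at 26.0 s of the 72 s. I loosened the knob and pulled the stop back to a gap of about 110 mm. I then stood the amber flacon in the channel and pushed the stop up until the force at the wrist reached about 23 N. I tightened the knob to about 1.3 rad and pressed the pedal to its stop (pad at 37 mm, 25 to 32 N) for a little over 1 s before letting it up.

**Last checks:** the final side picture shows the bottle upright between fence and stop, the knob bar in the tight position, and the pedal up. The bystanders in that view had not moved and the robot was clear of everything. I did not check the violet and green flacons and the carton in full at the end.

**Checks that disagreed:**
- The last silhouette fits put the bottle at y = -71 and -77 mm instead of -62 mm. The stop hides its lower part, and the fence face makes those values impossible. The unobstructed fit after placing gave -61 mm.
- When I set the bottle down, it made contact about 3 mm higher than I expected.
- The network's pad point was about 1 cm off my jig fit. I pressed at a spot between the two, and the pedal went all the way down.

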